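# Tag the gauging fixture and hold its plug gauge drawn to the red band

## Task

Take the yellow tag out of the wooden rack and hang it by its eye on the steel peg of the gauging fixture, to show that the fixture is in use. Then grip the black handle of the plug gauge and draw it gently straight out along its leaning bore, without jamming it, until the whole red band stands clear of the bore's mouth but the blue band below it is still hidden in the bore, and finish while holding the gauge still there. Leave the blue tag in the rack and do not disturb the loose beaker, white spindle end and plaster puck.

Things in the scene. Friction and masses are not known exactly. Their poses are not given: they have to be found in the camera images.
- fixture: Gauging fixture, fixed: grey base plate 130 (x) x 210 (y) x 20 mm high, origin at the centre of its underside on the bench, z up, turned in yaw by up to 0.3 rad. On its +y half a grey post (14 x 26 mm, top 113 mm above the bench) carries the steel peg; on its -y half stands the leaning aluminium gauge_block.
- peg_mid (a point): Middle of the steel peg's axis, 111 mm above the bench; axes parallel to the fixture's. The peg, 8 mm in diameter, leaves the post's front face (25 mm to the +x of this point) and runs 30 mm to the -x of this point, rising 0.2 mm per mm towards its free end.
- peg_tip (a point): Centre of the 12 mm ball on the free end of the peg, 117 mm above the bench. The tag's eye goes over it from the -x side of the fixture.
- gauge_block: Fixed aluminium block 60 x 60 x 90 mm on the fixture, leaning 20 degrees (0.349 rad) towards the fixture's -x. Origin at the centre of the bore's mouth (top face), 97 mm above the bench; its z axis points out along the bore. The bore is 23.5 mm in diameter and 65 mm deep.
- plug_gauge: Plug gauge, 0.25 kg +-30 %, loose, at first fully home in the bore. Origin: centre of the collar's underside, which rests on the bore's mouth; z out along the bore. Rod 22 mm dia, 62 mm long below the origin; collar 34 mm dia, 5 mm thick; black round handle 26 mm dia from 5 to 65 mm above the origin. Red band 14 to 28 mm below the origin, blue band 46 to 52 mm below. Slips back in if let go.
- tag_rack: Fixed wooden block 60 (x) x 190 (y) x 38 mm high, origin at the centre of its underside on the bench. Two slots, 56 mm long along y, 10.5 mm wide along x and 26 mm deep, lie in line 45 mm to the +y and -y of its centre; each holds a tag upright. Turned in yaw by up to 0.3 rad.
- yellow_tag: Stiff yellow tag, loose, 60 g: plate 8 (x) x 52 (y) x 110 mm (z), white panel on both sides, upright in either slot of the rack. Origin at the centre of its lower edge, 12 mm above the bench at the start; x normal to the plate, z up. Its round eye, 24 mm dia, goes through along x; the 36 mm of solid plate above the eye can be pinched across the 8 mm from above.
- yellow_tag_eye (a point): Centre of the yellow tag's eye, 62 mm above the tag's lower edge and 48 mm below its top edge.
- blue_tag: Like the yellow tag but blue, in the rack's other slot; stays there.
- beaker: Blue beaker, loose, 74 mm wide, 91 mm high, origin at the centre of its underside; leave alone.
- white_spindle: White turned spindle end, loose, 56 mm wide, 102 mm high, origin at the centre of its underside; leave alone.
- puck: White plaster puck, loose, 67 mm wide, 19 mm high, origin at the centre of its underside; leave alone.
Not all that is in view belongs to the job. There is more than one size of the plug_gauge; the job needs the largest.

How it is judged:
By the outcome, as a careful person would: the job done as asked, in the order asked, and still so for the second after the job is handed in, while the arm keeps its last pose, push and grip.
It also fails if it takes over 53 s, if anything falls off the work surface, if the arm or the gripper's body presses on something with over 40 N, if the wrist force passes 120 N, or if a joint passes its speed limit or range.

## Robot

A 6-joint arm with a two-finger parallel gripper is mounted at the origin on a cart in front of the work surface, level with it; the furniture and walls round the work are solid. World frame = base frame: x ahead of the robot, y to its left, z up, the work surface at z = 0. Lengths are in mm, angles in rad, forces in N, time in s.
With the tool pointing down it reaches from about 250 to 725 mm from the base axis. Payload 4 kg.
Tool frame: the origin (TCP) lies at the very end of the fingers, on their centre line; the grasp point (between the pads) lies robot.grasp_offset behind it (robot.grasp_offset is the distance from the TCP to the grasp point, in mm); z points along the fingers, y is the direction in which the jaws open and shut (so a half turn about z gives the same grasp; the last joint's range is limited). The gripper opens to 85 mm and grips with 20 to 120 N. Pads are 22 mm wide; open, the fingers measure 114 mm over their backs; the gripper's body (76 mm by 85 mm) begins 54 mm behind the grasp point. The pads swing forward as they close: fully open they stand 13 mm farther back than shut.
Start: joints at [-1.288, 0.241, 0.005, 1.335, 0, 1.571], TCP at [139.521, -480.139, 231.306] pointing down, gripper open.
Joint ranges: [-2.72, 2.72], [-1.05, 1.87], [-1.09, 1.28], [-1.99, 2.15], [-1.42, 1.44], [-3.14, 3.14]. Speed limits (rad/s): [2.79, 2.79, 3.14, 3.14, 3.14, 3.14].

## Interface

Orientations are given as a 3x3 rotation matrix whose columns are the frame's x, y, z axes.
In Python, from rig import robot, cams, spot_in, regions_of, tip_of gives the robot as it stands.
- The arm moves only by the shell command python3 -m inch 'ROWS' [OPENING] [FORCE]. ROWS is JSON, a list of rows, each a list of 2 entries, a list of its own where there are three numbers: the shift along the tool's x, y, z as a fraction of full scale, then the turn about the tool's z as a fraction of full scale. A call has 1 to 20 rows; each row is the pose to reach, as a shift and turn from the pose measured when the call began, along the tool's axes at that moment; what a row does not reach only later rows make up. Full scale, the value 1, is 20 cm for a shift and pi/4 rad for a turn. A row lasts 1/10 s, in which the tool goes at most 50 mm and 8.59 degrees, less where a joint would pass 70% of its speed; a pose out of reach is approached as far as the arm can. A call with a number of a shift or a turn outside -1 to 1 is refused whole. A call with a gripper value outside its range is refused whole. OPENING is the opening, from -1 (shut) to 1 (fully open), set as the call begins (- or left out, the last holds). The fingers move at their own pace and stop on an object; FORCE is the grip in N (left out, the last holds). Time passes only in rows, so rows that repeat a pose let the fingers close. It gives the time, the measured TCP pose, the force and the opening at its end, in the units of the state.
- robot.get_state(): the state, without advancing time (a new reading comes with each control period).
- cams.capture(name): name is "scene" or "top"; returns a dict with "image" (480x640x3 uint8, red, green, blue), "depth" (480x640 float32, mm along the optical axis (not along the pixel's ray), 0 where there is no reading), "fx", "fy", "cx", "cy" (pixels), "T" (4x4, takes a point from camera to world coordinates). Camera axes: x right, y down, z forward; pixel columns grow to the right and rows downward; lengths in mm; the calibration is good to about 2 mm. A picture is of the moment at which its call begins.
- robot.job_done(): hands the job in, once; it reports no verdict.
Trained networks look in a picture, given as the dict that the camera call returned (one of the last four; its "shot" number tells which), for a name from the list of things; names that differ only in an ending like _2 or _b are one class to them, and where a whole thing is asked for, a point or a joint stands for the part that bears it (a point fixed in the world has none). Each returns a list of dicts, best first, with "p" (0 to 1); they miss things now and then, are a little off and sometimes report something else, mostly with a low value. They report only what shows in the picture. A call takes as long as a camera call. They do not tell look-alikes from the thing itself.
- spot_in(picture, name): "xyz" ([x, y, z] in mm, in world coordinates, good to about 4 mm: the middle of the surface that is visible of it).
- regions_of(picture, name): "region" (480x640 bool, what is visible of it).
- tip_of(picture, name): "xyz" ([x, y, z] in mm, in world coordinates, good to about 4 mm: a listed point, or the origin of a listed thing).
The state is a dict: "t": time; "qpos": joint angles; "joint_velocities": joint speeds; "tau": joint torques, N m; "tool_pos": TCP position; "orientation": TCP orientation; "force": force on the tool from outside, world axes, zero at the start; "moment": the same for the moment, N m; "finger_gap": opening from 0.0 (shut) to 1.0 (fully open).
Only numpy, scipy, OpenCV 4.12 (cv2) and the standard library are available. Lean on these libraries where they do the work, as an engineer would, in place of code of your own. Each camera call takes 0.05 s, during which the arm holds its last target.

## Working session

There is one attempt and no reset: what is moved stays moved. The work goes in short steps, Python scripts to look and compute and a shell command to move; the robot and the scene stay as the last step left them, time stands still between calls to the robot, and variables do not carry over. Pictures are saved under pics/ and viewed, and the job is handed in when it is done.

```bash
ls; mkdir -p pics; python3 - <<'E'
from rig import robot,cams,spot_in,regions_of,tip_of
import cv2,numpy as np
s=robot.get_state();print(s, robot.grasp_offset)
for n in ["scene","top"]:
    c=cams.capture(n);cv2.imwrite(f"pics/{n}0.png",c["image"][:,:,::-1])
    print(n,c["fx"],c["cx"],c["cy"],c["T"].round(3).tolist())
    for k in ["fixture","peg_mid","peg_tip","gauge_block","plug_gauge","tag_rack","yellow_tag","yellow_tag_eye","blue_tag","beaker","white_spindle","puck"]:
        print(k,[(np.round(d["xyz"]).tolist(),round(d["p"],2)) for d in tip_of(c,k)[:3]])
E
```

```text
pics
{'t': 0.0, 'qpos': array([-1.28801503e+00,  2.41408423e-01,  3.71412585e-03,  1.33520157e+00,
        1.11181415e-05,  1.57080151e+00]), 'joint_velocities': array([0.00192076, 0.00045729, 0.0001377 , 0.00023613, 0.00207335,
       0.00042781]), 'tau': array([-6.92427275e-04, -3.72311211e+01,  2.52412713e+01,  1.69087260e-02,
        1.70650463e-05,  1.46735637e-06]), 'tool_pos': array([ 139.33900676, -479.52796785,  230.41138263]), 'orientation': array([[ 9.60284548e-01,  2.79021963e-01, -5.75153031e-04],
       [ 2.79022555e-01, -9.60282425e-01,  2.01925529e-03],
       [ 1.11072267e-05, -2.09954032e-03, -9.99997796e-01]]), 'force': array([ 0.14003963, -0.17009824,  0.54337373]), 'moment': array([ 0.00641396,  0.00523127, -0.01061349]), 'finger_gap': 0.9975792792828079} 18.700000000000003
scene 474.6935938672369 319.61435695882363 235.6201302134878 [[-0.651, -0.402, 0.644, -213.01], [-0.759, 0.318, -0.569, 624.194], [0.024, -0.859, -0.512, 705.931], [0.0, 0.0, 0.0, 1.0]]
fixture [([536.0, -169.0, 1.0], 0.79)]
peg_mid [([549.0, -105.0, 111.0], 0.76), ([506.0, 203.0, 71.0], 0.31)
[... 679 characters left out ...]
[[-0.021, -0.987, 0.16, 403.692], [-1.0, 0.021, -0.002, -54.206], [-0.001, -0.16, -0.987, 1153.424], [0.0, 0.0, 0.0, 1.0]]
fixture [([531.0, -177.0, -1.0], 0.59)]
peg_mid [([512.0, 291.0, 9.0], 0.65), ([546.0, -106.0, 112.0], 0.64)]
peg_tip [([518.0, -101.0, 113.0], 0.73)]
gauge_block [([527.0, -234.0, 96.0], 0.94)]
plug_gauge [([612.0, 11.0, 12.0], 0.83), ([527.0, -236.0, 96.0], 0.68), ([501.0, -358.0, 7.0], 0.61)]
tag_rack [([509.0, 249.0, -0.0], 0.6)]
yellow_tag [([506.0, 199.0, 11.0], 0.72)]
yellow_tag_eye [([507.0, 204.0, 69.0], 0.6)]
blue_tag [([511.0, 290.0, 10.0], 0.5)]
beaker [([686.0, 118.0, -1.0], 0.88)]
white_spindle [([406.0, 1.0, 4.0], 0.96)]
puck [([624.0, -407.0, 1.0], 0.74)]
```

View pics/scene0.png

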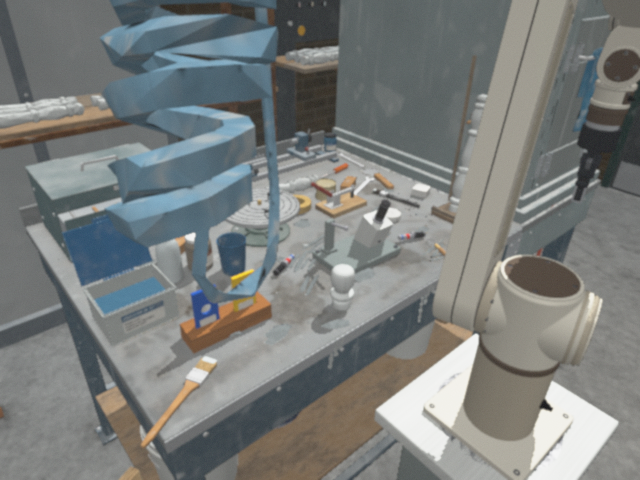

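View pics/top0.png

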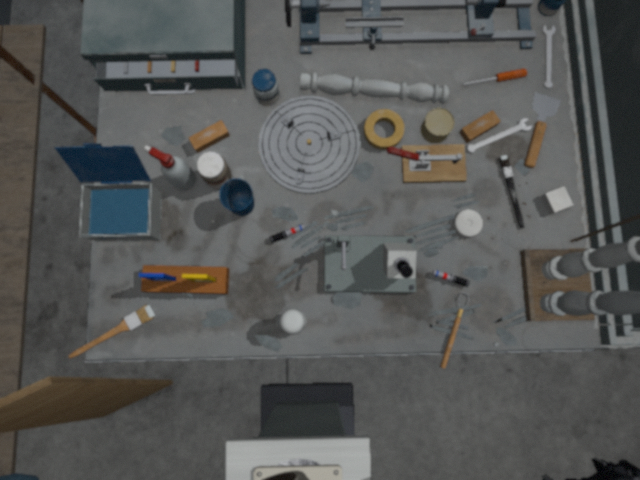

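The scene shows the rack (orange, around px 225,320) with the yellow tag on its right and blue on its left, and the fixture near (365,245). The top view shows the rack at (185,280) and the fixture at (370,265), with the peg pointing down the image toward the robot. Next I'll measure yaws and obstacles.

```bash
cat > h.py <<'E'
from rig import robot,cams,spot_in,regions_of,tip_of
import cv2,numpy as np
def cloud(c):
    d=c["depth"];v,u=np.mgrid[0:480,0:640]
    P=np.stack([(u-c["cx"])/c["fx"]*d,(v-c["cy"])/c["fy"]*d,d],-1)
    W=P@c["T"][:3,:3].T+c["T"][:3,3];W[d<=0]=np.nan;return W
def zoom(c,name,u0,u1,v0,v1,k):
    im=c["image"][v0:v1,u0:u1,::-1];cv2.imwrite("pics/"+name,cv2.resize(im,None,fx=k,fy=k,interpolation=cv2.INTER_CUBIC))
E
python3 - <<'E'
from h import *
t=cams.capture("top");s=cams.capture("scene")
zoom(t,"tf.png",300,500,210,320,4);zoom(t,"tr.png",110,260,240,320,5)
zoom(s,"sf.png",270,450,180,290,4);zoom(s,"sr.png",160,300,240,360,5)
W=cloud(t);S=cloud(s)
# tall stuff in top view
m=(W[...,0]>100)&(W[...,0]<720)&(abs(W[...,1])<500)&(W[...,2]>130)
n,l,st,ce=cv2.connectedComponentsWithStats(m.astype(np.uint8))
for i in range(1,n):
    if st[i,4]>15:
        p=W[l==i];print("tall",st[i],p.min(0).round(),p.max(0).round())
# blue coil in scene
im=s["image"].astype(int);m=(im[...,2]-im[...,0]>25)&(np.arange(640)[None]<290)&(np.arange(640)[None]>110)&(np.arange(480)[:,None]<300)
p=S[m];print("coil",np.nanpercentile(p,[1,25,50,75,99],axis=0).round())
def rect(W,m,nm):
    p=W[m][:,:2].astype(np.float32);p=p[~np.isnan(p).any(1)]
    if len(p)<5:print(nm,len(p));return
    r=cv2.minAreaRect(p);print(nm,len(p),np.round(r[0],1),np.round(r[1],1),round(r[2],2),np.nanmedian(W[m],0).round(1))
for c,w,q in((t,W,"top"),(s,S,"scn")):
  for k in ["tag_rack","fixture"]:
    g=regions_of(c,k);
    if not g: print(q,k,"none");continue
    z=w[...,2];m=g[0]["region"]&(abs(z-(38 if k=="tag_rack" else 20))<6);rect(w,m,q+k)
  for k in ["yellow_tag","blue_tag","plug_gauge"]:
    for gg in regions_of(c,k):
      m=gg["region"];p=w[m];print(q,k,round(gg["p"],2),m.sum(),np.nanmin(p,0).round(),np.nanmax(p,0).round());
      rect(w,m&(w[...,2]>105),"  ")
E
```

```text
tall [399 262  15  16 176] [ 490. -247.  130.] [ 523. -221.  164.]
tall [565 469  70  11 393] [ 147. -498.  299.] [ 179. -444.  406.]
tall [262 470  48  10 315] [124. -33. 177.] [149.  55. 282.]
tall [  0 473  40   7 220] [205. 307. 448.] [239. 323. 558.]
tall [542 474  12   6  46] [ 133. -438.  245.] [ 140. -428.  274.]
coil [[ 54. 112.  48.]
 [ 73. 440. 548.]
 [ 83. 476. 588.]
 [133. 502. 634.]
 [741. 538. 674.]]
toptag_rack 1706 [507.8 245.5] [189.6  60.1] 87.64 [501.  245.2  36.9]
topfixture 3686 [ 536.2 -175. ] [209.9 130.3] 88.19 [ 526.4 -158.4   19.3]
top yellow_tag 0.57 680 [ 593. -446.   -3.] [ 665. -376.   26.]
   0
top yellow_tag 0.49 190 [501. 175.  40.] [509. 227. 125.]
   100 [505.3 200.4] [50.6  7.3] 87.7 [504.8 199.5 121. ]
top blue_tag 0.65 270 [502. 264.  -2.] [528. 356. 125.]
   117 [509.2 290.8] [52.4  8. ] 89.13 [508.8 286.1 120.4]
top plug_gauge 0.83 282 [ 479. -400.   -5.] [ 516. -319.   26.]
   0
top plug_gauge 0.64 226 [592. -25.  -2.] [629.  52.  25.]
   0
top plug_gauge 0.63 252 [ 492. -249.   89.] [ 536. -219.  164.]
   217 [ 514.2 -232.7] [24.1 44.5] 88.82 [ 509.5 -230.9  154.2]
scntag_rack 1218 [505.6 249.4] [192.6  64.3] 88.01 [493.2 256.   36.9]
scnfixture 1580 [ 534.9 -170.3] [213.7 134.6] 87.16 [ 520.4 -157.1   19.5]
scn yellow_tag 0.93 386 [152. 127.   1.] [659. 401. 404.]
   155 [341.2 309. ] [ 46.9 418.1] 57.65 [502.3 213.4 118. ]
scn plug_gauge 0.51 238 [ 489. -251.   91.] [ 536. -214.  162.]
   195 [ 506.5 -223. ] [38.2 26.2] 42.71 [ 503.7 -221.9  135.6]
scn plug_gauge 0.47 110 [ 479. -388.    5.] [ 512. -314.   22.]
   0
scn plug_gauge 0.45 177 [590. -25.   1.] [631.  60.  23.]
   0
```

View pics/tf.png

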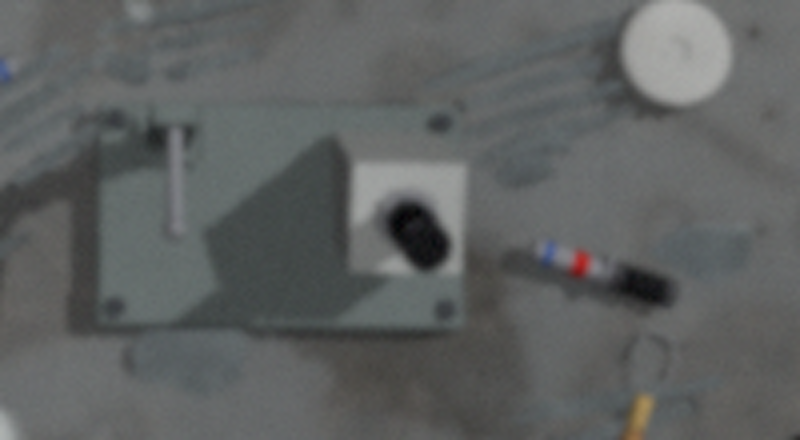

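View pics/tr.png

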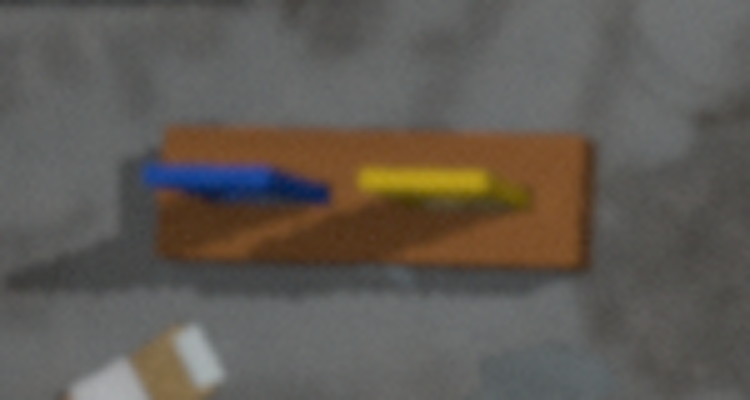

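View pics/sf.png

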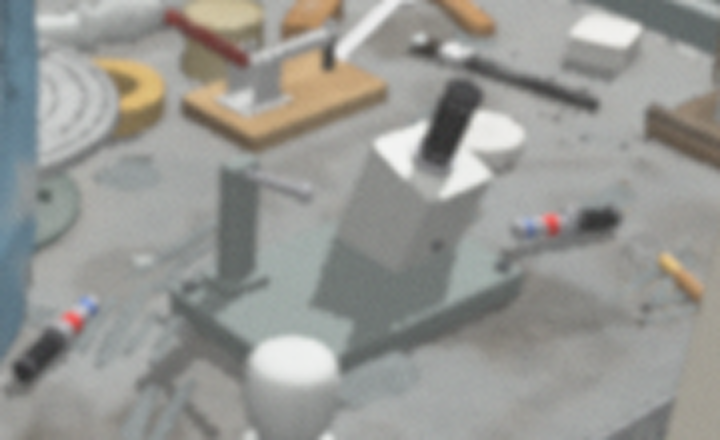

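View pics/sr.png

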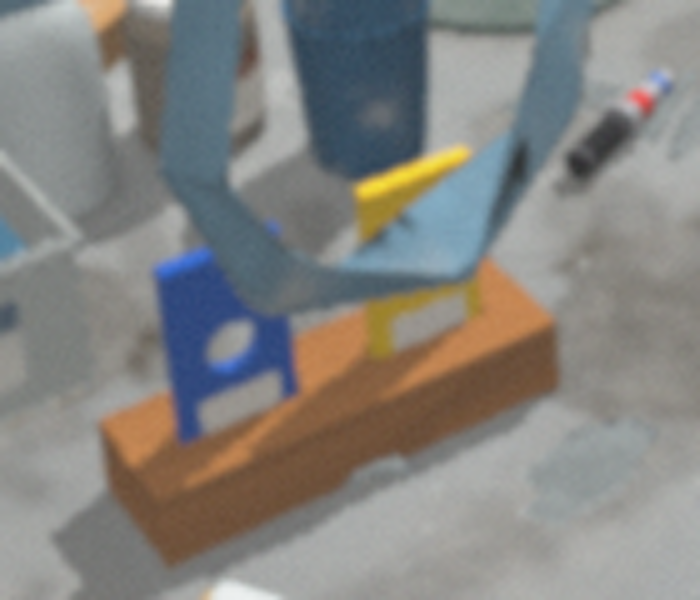

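```bash
python3 - <<'E'
from h import *
from scipy.optimize import least_squares
t=cams.capture("top");s=cams.capture("scene")
W=cloud(t);S=cloud(s)
for (u,v) in [(200,270),(205,290),(225,296),(245,297),(262,280),(270,250),(268,150)]:
    print("coil",u,v,np.nanmedian(S[v-2:v+3,u-2:u+3].reshape(-1,3),0).round())
yaw=np.deg2rad(-2.2);R=np.array([[np.cos(yaw),-np.sin(yaw),0],[np.sin(yaw),np.cos(yaw),0],[0,0,1]])
a=R@np.array([-np.sin(np.deg2rad(20)),0,np.cos(np.deg2rad(20))])
for n,c,w in(("top",t,W),("scn",s,S)):
    im=c["image"].astype(int)
    m=(abs(w[...,0]-512)<40)&(abs(w[...,1]+230)<40)&(w[...,2]>108)&(im.sum(-1)<160)
    p=w[m];p=p[p[:,2]<158]
    def f(x):
        d=p-np.array([x[0],x[1],135]);d=d-np.outer(d@a,a);return np.linalg.norm(d,axis=1)-13
    r=least_squares(f,[511,-230],loss="soft_l1");print(n,len(p),"handle axis at z135",r.x.round(1),"rms",np.std(f(r.x)).round(2),"-> mouth z97",(r.x-a[:2]/a[2]*38).round(1))
    m=(w[...,0]>500)&(w[...,0]<590)&(abs(w[...,1]+105)<25)&(w[...,2]>100)&(w[...,2]<135)
    p=w[m]
    for x0 in range(500,590,8):
        q=p[(p[:,0]>=x0)&(p[:,0]<x0+8)]
        if len(q):print("  peg",x0,len(q),q.mean(0).round(1),q.min(0).round(1),q.max(0).round(1))
    m=(abs(w[...,0]-505)<15)&(abs(w[...,1]-202)<35)&(w[...,2]>118)&(im[...,0]-im[...,2]>60)
    p=w[m].astype(np.float32);print("  yel",len(p),p.mean(0).round(1),p.min(0).round(1),p.max(0).round(1))
E
```

```text
coil 200 270 [110. 477. 465.]
coil 205 290 [114. 473. 439.]
coil 225 296 [119. 451. 419.]
coil 245 297 [127. 422. 399.]
coil 262 280 [141. 393. 399.]
coil 270 250 [165. 365. 414.]
coil 268 150 [219. 324. 508.]
top 116 handle axis at z135 [ 511.1 -235.9] rms 3.19 -> mouth z97 [ 524.9 -236.5]
  peg 508 8 [ 513.8 -109.7  119.1] [ 512.6 -114.2  114.2] [ 515.  -105.4  124.2]
  peg 516 21 [ 519.4 -109.   120.1] [ 516.  -114.   114.4] [ 523.4 -103.7  124.8]
  peg 524 15 [ 528.3 -109.4  117.2] [ 525.  -112.4  113.1] [ 531.7 -105.9  120.5]
  peg 532 13 [ 535.7 -109.2  116.6] [ 532.1 -112.7  113.6] [ 538.5 -106.3  120.1]
  peg 540 16 [ 543.7 -109.8  113.9] [ 540.3 -113.2  110.8] [ 547.  -106.5  117.4]
  peg 548 16 [ 552.5 -110.1  112.4] [ 548.8 -113.6  107. ] [ 556.  -106.9  115.6]
  peg 556 12 [ 560.1 -110.4  111.2] [ 557.7 -113.6  108.2] [ 562.7 -107.2  112.8]
  peg 564 16 [ 567.8 -110.7  110.2] [ 564.2 -114.   106.6] [ 571.  -107.4  113.5]
  peg 572 48 [ 576.2 -110.9  111. ] [ 572.9 -122.8  105.9] [579.8 -99.2 114.9]
  peg 580 36 [ 583.6 -111.1  112. ] [ 581.  -123.   108.3] [586.5 -99.3 11
[... 325 characters left out ...]
7 [ 527.9 -103.7  116.1] [ 525.6 -106.3  111.1] [ 531.4 -101.1  119.3]
  peg 532 8 [ 536.4 -104.1  114.2] [ 532.  -105.7  109.7] [ 539.7 -100.8  116.8]
  peg 540 6 [ 544.9 -105.1  112.5] [ 543.3 -105.7  107.7] [ 547.2 -103.6  116.1]
  peg 548 6 [ 551.7 -103.9  110.9] [ 548.6 -108.   108.6] [ 554.7 -102.1  113.2]
  peg 556 6 [ 559.9 -105.7  110. ] [ 556.  -108.   106.1] [ 563.7 -103.2  112.2]
  peg 564 11 [ 568.7 -106.6  109.2] [ 565.1 -116.8  101.7] [571.2 -99.2 112.4]
  peg 572 35 [ 574.8 -104.   108.5] [ 572.2 -118.8  100.7] [579.5 -93.4 114.6]
  peg 580 14 [ 582.4 -104.   108.6] [ 580.9 -121.7  100.5] [585.2 -94.7 113.7]
  yel 81 [503.8 204.9 120.9] [498.2 178.7 118.1] [510.8 231.4 124.3]
```

```bash
cat > go.py <<'E'
import sys,numpy as np
from rig import robot
# go.py x y z phi_deg : shift fractions to bring TCP to x,y,z ; turn fraction to bring tool-x heading to phi
def rep(x,y,z,phi=None):
    s=robot.get_state();R=s["orientation"];d=R.T@(np.array([x,y,z])-s["tool_pos"])
    ph=np.degrees(np.arctan2(R[1,0],R[0,0]));o="t %.2f pos %s phi %.2f q %s F %s gap %.3f"%(s["t"],s["tool_pos"].round(1),ph,s["qpos"].round(2),s["force"].round(1),s["finger_gap"])
    print(o);print("dist",np.linalg.norm(d).round(1),"frac",(d/200).round(4).tolist(),"turn",None if phi is None else round(-(((phi-ph)+180)%360-180)/45,4), "tilt z",R[:,2].round(4))
if __name__=="__main__": rep(*map(float,sys.argv[1:]))
E
python3 go.py 300 -300 240 50
```

```text
t 2.00 pos [ 139.5 -480.1  231.3] phi 16.20 q [-1.29  0.24  0.    1.34 -0.    1.57] F [-0.7  0.8  0.2] gap 0.998
dist 241.4 frac [1.0219, -0.641, -0.0435] turn -0.7511 tilt z [-0. -0. -1.]
```

```bash
python3 -m inch '[[[0.2,-0.13,-0.01],-0.15],[[0.4,-0.26,-0.02],-0.3],[[0.6,-0.4,-0.03],-0.45],[[0.8,-0.52,-0.04],-0.6],[[1,-0.64,-0.05],-0.75],[[1,-0.64,-0.05],-0.75]]' 1; python3 go.py 420 -90 240 88
```

```text
t: 2.6
tool_pos: [299.0, -297.9, 241.8]
orientation: [[0.636, 0.772, 0.002], [0.772, -0.636, 0.001], [0.002, 0.001, -1.0]]
force: [0.2, 0.2, -0.4]
finger_gap: 0.997
t 2.60 pos [ 299.  -297.9  241.8] phi 50.53 q [-0.78  0.08 -0.16  1.33  0.    1.47] F [ 0.2  0.2 -0.4] gap 0.997
dist 240.5 frac [1.1869, -0.1936, 0.0109] turn -0.8327 tilt z [ 1.9e-03  6.0e-04 -1.0e+00]
```

```bash
python3 -m inch '[[[0.2,-0.04,0],-0.16],[[0.4,-0.08,0],-0.32],[[0.6,-0.12,0],-0.48],[[0.8,-0.16,0],-0.64],[[1,-0.19,0],-0.8],[[1,-0.19,0],-0.82]]'; python3 go.py 485 80 220 87.6
```

```text
t: 3.2
tool_pos: [398.6, -116.6, 242.2]
orientation: [[0.037, 0.999, 0.003], [0.999, -0.037, 0.001], [0.001, 0.003, -1.0]]
force: [0.4, -0.3, 0.1]
finger_gap: 1.001
t 3.20 pos [ 398.6 -116.6  242.2] phi 87.85 q [-0.29  0.07 -0.18  1.33  0.    1.32] F [ 0.4 -0.3  0.1] gap 1.001
dist 215.9 frac [0.9986, 0.3948, 0.1135] turn 0.0056 tilt z [ 0.003   0.0014 -1.    ]
```

```bash
python3 -m inch '[[[0.2,0.08,0.02],0],[[0.4,0.16,0.04],0],[[0.6,0.24,0.06],0],[[0.8,0.32,0.08],0],[[1,0.4,0.1],0.005],[[1,0.4,0.1],0.005]]'; python3 go.py 504.7 202.5 150 87.6
```

```text
t: 3.8
tool_pos: [487.6, 82.8, 221.7]
orientation: [[0.038, 0.999, 0.003], [0.999, -0.038, 0.002], [0.002, 0.003, -1.0]]
force: [0.3, -1.0, 0.2]
finger_gap: 1.002
t 3.80 pos [487.6  82.8 221.7] phi 87.80 q [ 0.17  0.23 -0.03  1.3   0.    1.78] F [ 0.3 -1.   0.2] gap 1.002
dist 140.6 frac [0.6008, 0.0613, 0.3599] turn 0.0045 tilt z [ 0.0029  0.0021 -1.    ]
```

```bash
python3 -m inch '[[[0.2,0.02,0.1],0],[[0.4,0.04,0.2],0],[[0.6,0.06,0.3],0],[[0.6,0.061,0.36],0.005],[[0.6,0.061,0.36],0.005]]'; python3 - <<'E'
from h import *
t=cams.capture("top");s=cams.capture("scene")
zoom(t,"tr2.png",110,270,220,320,5);zoom(s,"sr2.png",140,320,180,350,4)
E
python3 go.py 504.7 202.5 89 87.6
```

```text
t: 4.3
tool_pos: [503.3, 200.7, 147.6]
orientation: [[0.043, 0.999, -0.002], [0.999, -0.043, -0.001], [-0.001, -0.002, -1.0]]
force: [0.7, -0.3, 0.1]
finger_gap: 0.996
t 4.40 pos [504.7 200.4 150.1] phi 87.44 q [ 0.38  0.37 -0.03  1.17  0.    1.99] F [ 0.1 -1.1 -0.3] gap 1.000
dist 61.2 frac [0.0102, -0.001, 0.3058] turn -0.0035 tilt z [ 0.0023  0.0011 -1.    ]
```

View pics/tr2.png

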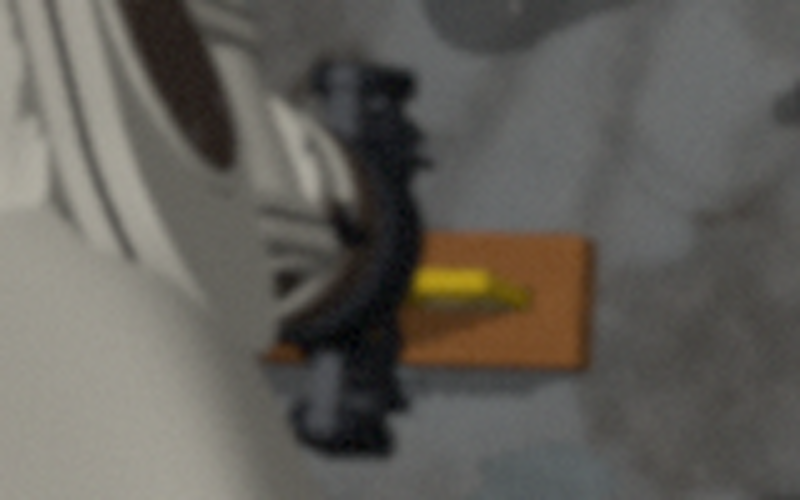

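View pics/sr2.png

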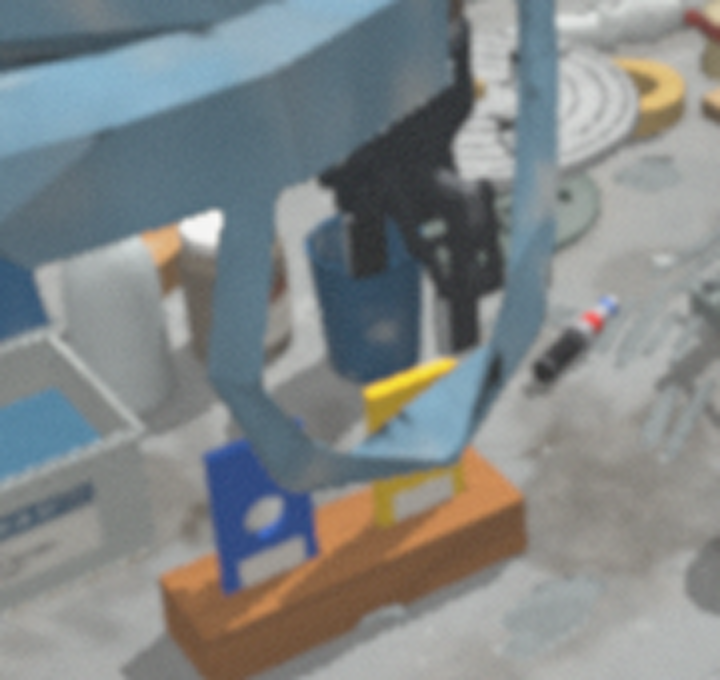

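```bash
python3 -m inch '[[[0.01,0,0.08],0],[[0.01,0,0.16],0],[[0.01,0,0.24],0],[[0.01,0,0.3],0],[[0.01,0,0.3],0]]' -0.3; python3 go.py 504.7 202.5 90 87.6
```

```text
t: 4.9
tool_pos: [504.3, 200.8, 89.4]
orientation: [[0.047, 0.999, 0.0], [0.999, -0.047, 0.0], [0.0, 0.0, -1.0]]
force: [0.1, 1.0, 0.1]
finger_gap: 0.357
t 4.90 pos [504.3 200.8  89.4] phi 87.32 q [ 0.38  0.43 -0.12  1.03  0.    2.  ] F [0.1 1.  0.1] gap 0.357
dist 1.8 frac [0.0085, 0.0016, -0.0028] turn -0.0062 tilt z [ 4.e-04  2.e-04 -1.e+00]
```

Close with moderate force and watch the side force.

```bash
python3 -m inch '[[[0.005,0,0],-0.006],[[0.005,0,0],-0.006],[[0.005,0,0],-0.006],[[0.005,0,0],-0.006],[[0.005,0,0],-0.006],[[0.005,0,0],-0.006],[[0.005,0,0],-0.006]]' -1 35; python3 go.py 504.7 202.5 200 87.6
```

```text
t: 5.6
tool_pos: [505.1, 201.9, 90.5]
orientation: [[0.042, 0.999, 0.002], [0.999, -0.042, 0.0], [0.001, 0.002, -1.0]]
force: [-0.1, -0.7, 5.9]
finger_gap: 0.088
t 5.60 pos [505.1 201.9  90.5] phi 87.59 q [ 0.38  0.42 -0.12  1.03 -0.    1.99] F [-0.1 -0.7  5.9] gap 0.088
dist 109.5 frac [0.003, -0.0009, -0.5475] turn -0.0003 tilt z [ 2.4e-03  4.0e-04 -1.0e+00]
```

```bash
python3 -m inch '[[[0,0,-0.04],0],[[0,0,-0.1],0],[[0,0,-0.16],0],[[0,0,-0.25],0],[[0,0,-0.35],0],[[0,0,-0.45],0],[[0,0,-0.55],0],[[0,0,-0.6],0],[[0,0,-0.6],0]]';  python3 - <<'E'
from h import *
t=cams.capture("top");s=cams.capture("scene")
zoom(s,"sr3.png",140,320,150,350,4)
E
python3 go.py 470 30 210 88
```

```text
t: 6.5
tool_pos: [505.9, 202.4, 212.7]
orientation: [[0.042, 0.999, 0.006], [0.999, -0.042, 0.002], [0.002, 0.006, -1.0]]
force: [0.0, -0.6, -0.1]
finger_gap: 0.087
t 6.60 pos [504.6 201.8 210.1] phi 87.59 q [ 0.38  0.33  0.08  1.31 -0.    1.99] F [-0.1  0.3 -0.3] gap 0.083
dist 175.3 frac [-0.8656, -0.1367, 0.0001] turn -0.009 tilt z [ 2.1e-03  3.0e-04 -1.0e+00]
```

View pics/sr3.png

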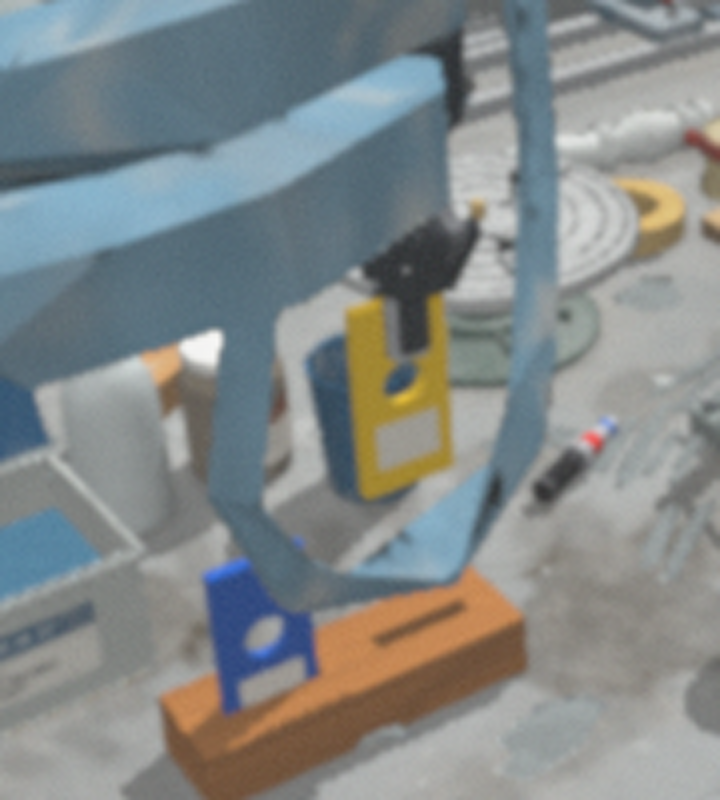

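```bash
python3 -m inch '[[[-0.1,-0.01,0],0],[[-0.25,-0.02,0],0],[[-0.45,-0.04,0],0],[[-0.65,-0.06,0],0],[[-0.85,-0.08,0],0],[[-0.95,-0.1,0],0],[[-1,-0.1,0],0],[[-1,-0.1,0],0]]'; python3 go.py 475 -107 190 88
```

```text
t: 7.4
tool_pos: [475.7, 2.0, 209.2]
orientation: [[0.044, 0.999, 0.001], [0.999, -0.044, 0.0], [0.0, 0.0, -1.0]]
force: [0.8, -0.6, -1.4]
finger_gap: 0.089
t 7.40 pos [475.7   2.  209.2] phi 87.48 q [ 0.    0.2  -0.1   1.27  0.    1.62] F [ 0.8 -0.6 -1.4] gap 0.089
dist 110.7 frac [-0.5448, 0.0202, 0.0959] turn -0.0117 tilt z [ 5.e-04  4.e-04 -1.e+00]
```

```bash
python3 -m inch '[[[-0.1,0,0],0],[[-0.25,0.01,0],0],[[-0.4,0.02,0],0],[[-0.5,0.02,0],-0.01],[[-0.545,0.02,0.05],-0.01],[[-0.545,0.02,0.15],-0.01],[[-0.545,0.02,0.25],-0.01],[[-0.545,0.02,0.33],-0.01],[[-0.545,0.02,0.36],-0.01],[[-0.545,0.02,0.36],-0.01]]'; python3 - <<'E'
from h import *
t=cams.capture("top");s=cams.capture("scene")
zoom(t,"tf4.png",290,440,200,320,5);zoom(s,"sf4.png",250,430,150,290,4)
for c in(t,s):
    print(robot.get_state()["tool_pos"].round(1))
    for k in["yellow_tag_eye","peg_tip","peg_mid"]:
        for f in (tip_of,): print(k,[(d["xyz"].round(1),round(d["p"],2)) for d in f(c,k)[:2]])
    W=cloud(c);im=c["image"].astype(int)
    m=(im[...,0]-im[...,2]>60)&(abs(W[...,0]-475)<30)&(abs(W[...,1]+107)<45)
    p=W[m];print(len(p),p.mean(0).round(1),p.min(0).round(1),p.max(0).round(1))
E
python3 go.py 475 -107 134 88
```

```text
t: 8.4
tool_pos: [474.3, -105.8, 135.7]
orientation: [[0.035, 0.999, -0.002], [0.999, -0.035, 0.002], [0.001, -0.002, -1.0]]
force: [0.3, 0.3, -0.5]
finger_gap: 0.085
[ 475.5 -106.4  137.4]
yellow_tag_eye []
peg_tip []
peg_mid []
t 8.65 pos [ 475.8 -106.9  138.1] phi 87.94 q [-0.22  0.28 -0.2   1.09  0.    1.39] F [0.3 0.1 0.1] gap 0.089
dist 4.2 frac [-0.0005, -0.004, 0.0204] turn -0.0013 tilt z [ 2.5e-03  1.0e-04 -1.0e+00]<stdin>:10: RuntimeWarning: Mean of empty slice.
  ret = um.true_divide(
Traceback (most recent call last):
ValueError: zero-size array to reduction operation minimum which has no identity
```

View pics/tf4.png

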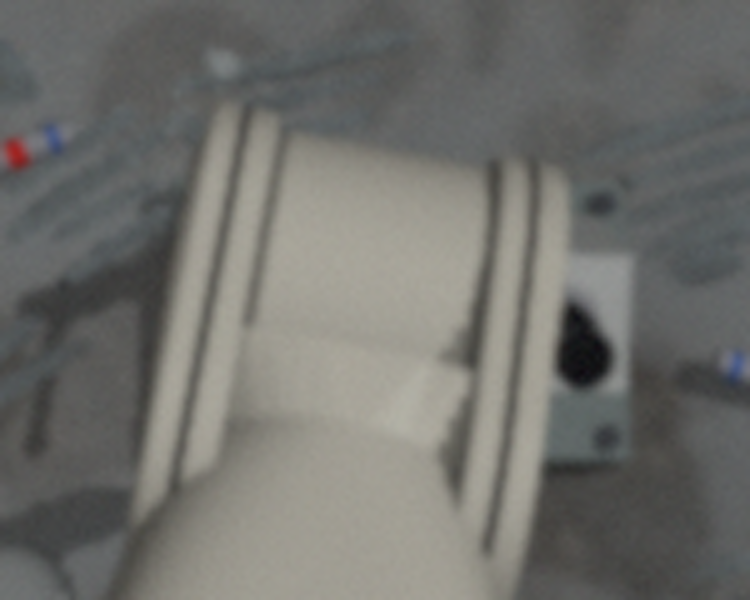

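View pics/sf4.png

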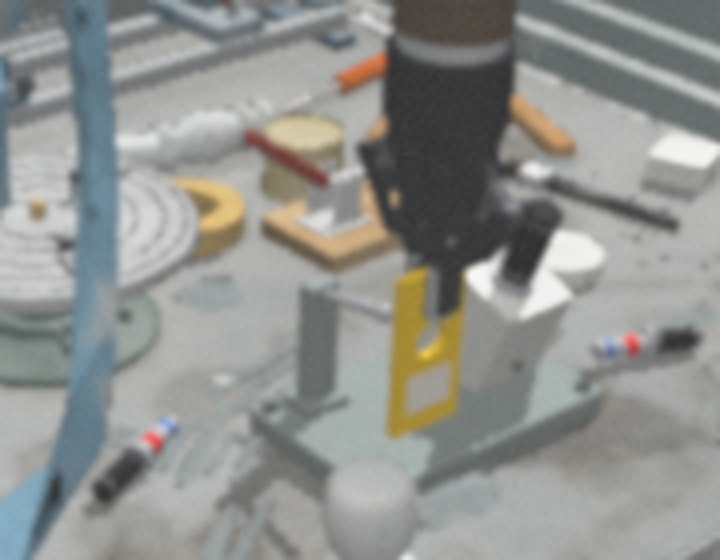

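```bash
python3 - <<'E'
from h import *
s=cams.capture("scene");print(robot.get_state()["tool_pos"].round(1))
for k in["yellow_tag_eye","yellow_tag","peg_tip","peg_mid"]:
    print(k,[(np.round(d["xyz"],1),round(d["p"],2)) for d in tip_of(s,k)[:2]])
W=cloud(s);im=s["image"].astype(int)
m=(im[...,0]-im[...,2]>60)&(abs(W[...,0]-475)<40)&(abs(W[...,1]+107)<60)&(W[...,2]>60)
p=W[m]
f=p[np.abs(p[:,0]-np.median(p[:,0]))<4]
print(len(p),p.mean(0).round(1),np.percentile(p,[2,98],axis=0).round(1),np.median(p[:,0]))
T=np.linalg.inv(s["T"])
tp=robot.get_state()["tool_pos"]
v=[]
for nm,q in(("eye",tp+[0,0,-16.5]),("eyefront",tp+[-4,0,-16.5]),("ball",[517.5,-107,117]),("corner bl",tp+[-4,26,-78.5]),("corner br",tp+[-4,-26,-78.5]),("corner tl",tp+[-4,26,31.5])):
    c=T[:3,:3]@np.array(q)+T[:3,3];u=(c[0]/c[2]*s["fx"]+s["cx"],c[1]/c[2]*s["fy"]+s["cy"]);v.append((nm,u))
    print(nm,np.round(u,1))
z=6;u0,v0=310,190
b=cv2.resize(s["image"][v0:v0+90,u0:u0+80,::-1],None,fx=z,fy=z,interpolation=cv2.INTER_CUBIC)
for nm,u in v: cv2.drawMarker(b,(int((u[0]-u0+.5)*z),int((u[1]-v0+.5)*z)),(0,0,255),cv2.MARKER_CROSS,10,1)
cv2.imwrite("pics/ov5.png",b)
E
```

```text
[ 475.7 -107.   138. ]
yellow_tag_eye [(array([ 476.1, -106.6,  116.9]), 0.87), (array([ 5.383e+02, -1.680e+02,  2.000e-01]), 0.35)]
yellow_tag [(array([ 476. , -105.3,   59. ]), 0.6), (array([ 478.1, -105.7,  120.5]), 0.2)]
peg_tip [(array([ 518.2, -105.3,  114.2]), 0.79), (array([ 626. , -405. ,   -3.3]), 0.31)]
peg_mid [(array([ 548.2, -104. ,  109.2]), 0.71)]
398 [473.5 -95.7 114.6] [[ 469.3 -128.5   61.8]
 [ 480.1  -75.8  169.4]] 473.05110826876415
eye [357.5 232.9]
eyefront [358.7 233.6]
ball [345.5 227.6]
corner bl [349.5 258.5]
corner br [364.4 251.4]
corner tl [352.2 219.5]
```

View pics/ov5.png

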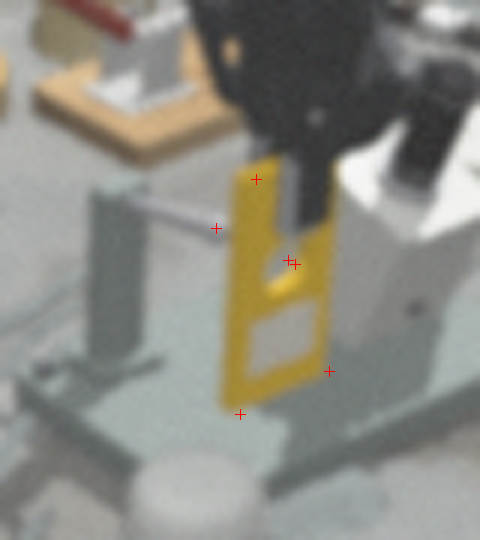

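```bash
python3 -m inch '[[[-0.007,0,0.01],0],[[-0.013,0,0.02],0],[[-0.013,0.02,0.02],0],[[-0.013,0.04,0.02],0],[[-0.013,0.06,0.02],0],[[-0.013,0.08,0.02],0],[[-0.013,0.1,0.02],0],[[-0.013,0.1,0.02],0]]'; python3 - <<'E'
from h import *
s=cams.capture("scene");zoom(s,"sf6.png",310,390,190,280,7)
E
python3 go.py 544 -111 130 88
```

```text
t: 9.7
tool_pos: [495.9, -110.4, 133.6]
orientation: [[0.036, 0.999, 0.002], [0.999, -0.036, 0.0], [0.0, 0.002, -1.0]]
force: [0.4, -0.9, -1.0]
finger_gap: 0.09
t 9.75 pos [ 495.4 -110.4  133.5] phi 87.93 q [-0.22  0.32 -0.15  1.1   0.    1.39] F [-1.   0.6 -1.3] gap 0.088
dist 48.8 frac [0.0057, 0.243, 0.0179] turn -0.0016 tilt z [ 1.3e-03  3.0e-04 -1.0e+00]
```

View pics/sf6.png

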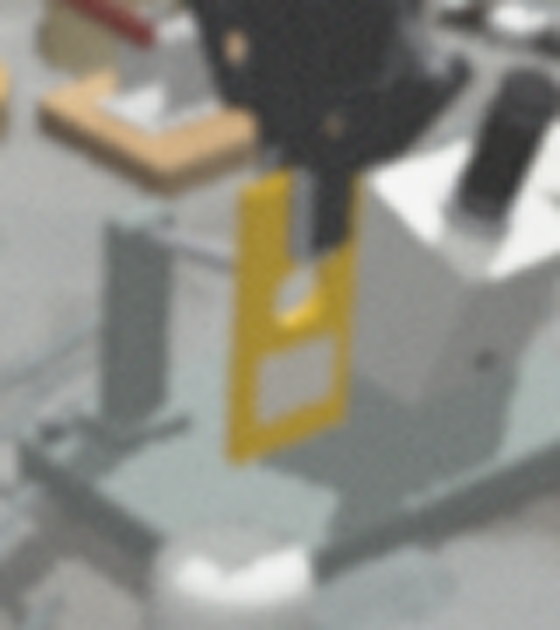

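```bash
python3 -m inch '[[[0,0.02,0],0],[[0,0.05,0],0],[[0,0.08,0],0],[[0,0.11,0],0],[[0,0.14,0],0],[[0,0.14,0],0]]'; python3 - <<'E'
from h import *
s=cams.capture("scene");zoom(s,"sf7.png",310,390,190,280,7)
E
python3 go.py 544 -111 127 88
```

```text
t: 10.35
tool_pos: [524.4, -111.5, 133.5]
orientation: [[0.036, 0.999, 0.002], [0.999, -0.036, 0.0], [0.0, 0.002, -1.0]]
force: [0.3, -0.3, -0.5]
finger_gap: 0.086
t 10.40 pos [ 523.8 -111.4  133.4] phi 87.94 q [-0.21  0.37 -0.08  1.12  0.    1.4 ] F [ 0.2  0.4 -0.6] gap 0.088
dist 21.2 frac [0.0055, 0.1009, 0.0323] turn -0.0014 tilt z [ 1.2e-03  3.0e-04 -1.0e+00]
```

View pics/sf7.png

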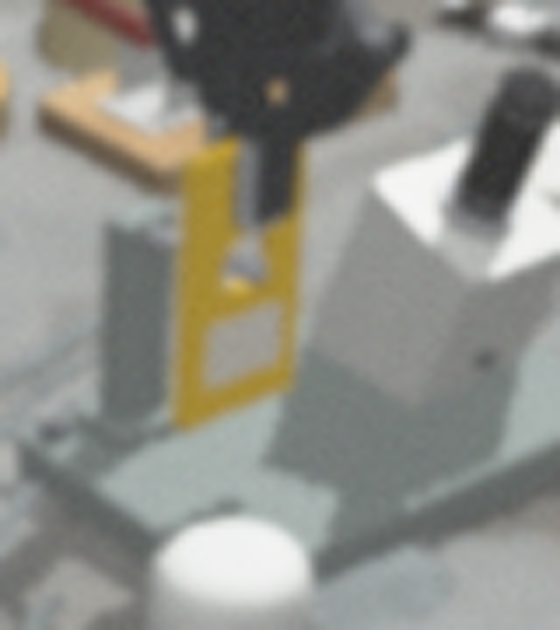

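```bash
python3 -m inch '[[[0,0.03,0.003],0],[[0,0.06,0.008],0],[[0,0.09,0.012],0],[[0,0.1,0.015],0],[[0,0.1,0.015],0],[[0,0.1,0.03],0],[[0,0.1,0.04],0],[[0,0.1,0.04],0]]'; python3 - <<'E'
from h import *
s=cams.capture("scene");zoom(s,"sf8.png",310,390,190,280,7)
E
python3 go.py 544 -111 121 88
```

```text
t: 11.2
tool_pos: [543.2, -112.0, 124.9]
orientation: [[0.036, 0.999, 0.0], [0.999, -0.036, 0.001], [0.001, 0.0, -1.0]]
force: [-0.1, 0.4, -1.1]
finger_gap: 0.087
t 11.25 pos [ 543.4 -112.   125.2] phi 87.93 q [-0.2   0.41 -0.03  1.12  0.    1.4 ] F [ 1.2 -0.4 -0.3] gap 0.088
dist 4.3 frac [0.0053, 0.003, 0.0209] turn -0.0014 tilt z [ 5.e-04  5.e-04 -1.e+00]
```

View pics/sf8.png

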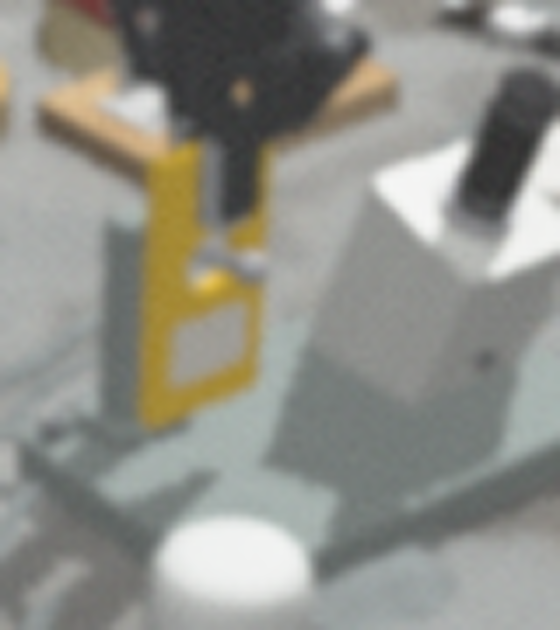

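```bash
python3 -m inch '[[[0,0,0.005],0],[[0,0,0.01],0],[[0,0,0.013],0],[[0,0,0.015],0],[[0,0,0.015],0]]'; python3 go.py 544 -111 120 88
```

```text
t: 11.75
tool_pos: [543.3, -112.0, 122.1]
orientation: [[0.036, 0.999, 0.0], [0.999, -0.036, 0.0], [0.0, 0.0, -1.0]]
force: [0.1, 0.1, -0.3]
finger_gap: 0.086
t 11.75 pos [ 543.3 -112.   122.1] phi 87.93 q [-0.2   0.42 -0.04  1.12  0.    1.4 ] F [ 0.1  0.1 -0.3] gap 0.086
dist 2.5 frac [0.0054, 0.0032, 0.0106] turn -0.0015 tilt z [ 4.e-04  5.e-04 -1.e+00]
```

```bash
python3 -m inch '[[[0,0,0.003],0],[[0,0,0.003],0],[[0,0,0.003],0],[[0,0,0.003],0],[[0,0,0.003],0]]' -0.3 20; python3 - <<'E'
from h import *
s=cams.capture("scene");zoom(s,"sf9.png",310,390,190,280,7)
E
python3 go.py 544 -112 210 88
```

```text
t: 12.25
tool_pos: [543.4, -112.1, 121.6]
orientation: [[0.036, 0.999, 0.001], [0.999, -0.036, 0.0], [0.0, 0.001, -1.0]]
force: [-0.3, -0.1, -0.4]
finger_gap: 0.351
t 12.30 pos [ 543.4 -112.1  121.6] phi 87.93 q [-0.2   0.42 -0.04  1.11  0.    1.4 ] F [0.4 0.2 0.3] gap 0.350
dist 88.4 frac [0.0007, 0.0033, -0.4422] turn -0.0015 tilt z [ 5.e-04  4.e-04 -1.e+00]
```

View pics/sf9.png

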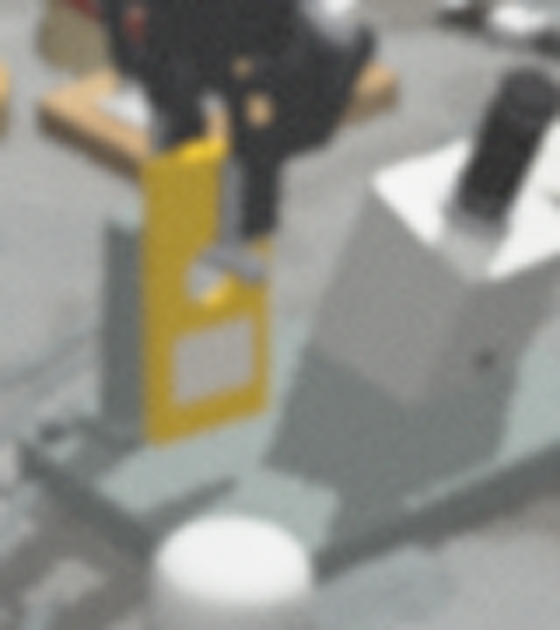

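```bash
python3 -m inch '[[[0,0,-0.05],0],[[0,0,-0.1],0],[[0,0,-0.17],0],[[0,0,-0.27],0],[[0,0,-0.37],0],[[0,0,-0.47],0],[[0,0,-0.5],0],[[0,0,-0.5],0]]'; python3 - <<'E'
from h import *
s=cams.capture("scene");zoom(s,"sf10.png",300,410,180,280,7)
E
python3 go.py 530 -225 222 178
```

```text
t: 13.1
tool_pos: [544.2, -112.3, 223.3]
orientation: [[0.036, 0.999, 0.004], [0.999, -0.036, -0.0], [-0.0, 0.004, -1.0]]
force: [0.0, -0.2, -0.3]
finger_gap: 0.351
t 13.15 pos [ 543.5 -112.1  222. ] phi 87.93 q [-0.2   0.35  0.14  1.35  0.    1.4 ] F [-0.   1.  -1.2] gap 0.348
dist 113.7 frac [-0.5663, -0.0472, -0.0005] turn -2.0015 tilt z [ 1.6e-03  2.0e-04 -1.0e+00]
```

View pics/sf10.png

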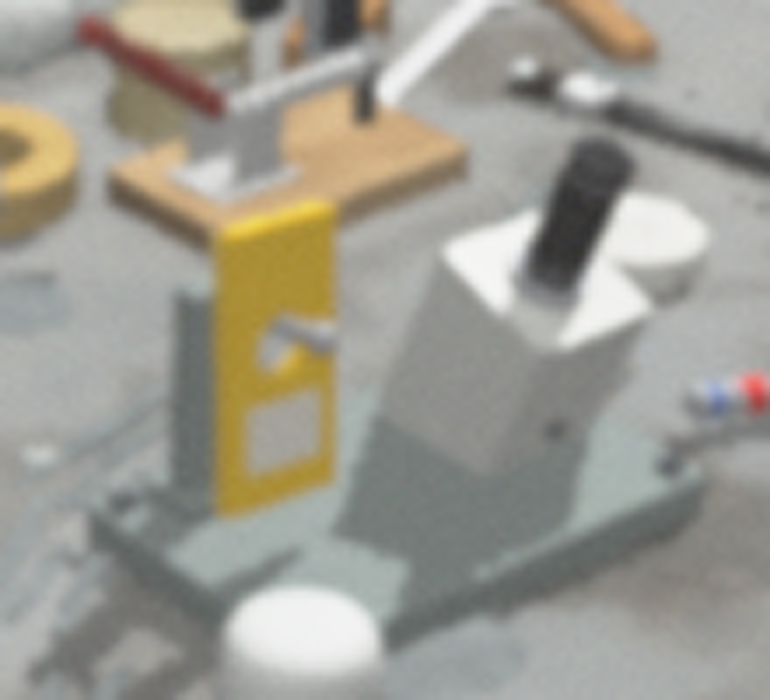

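```bash
python3 -m inch '[[[-0.1,-0.01,0],-0.15],[[-0.2,-0.02,0],-0.33],[[-0.3,-0.03,0],-0.5],[[-0.4,-0.06,0],-0.67],[[-0.5,-0.1,0],-0.84],[[-0.6,-0.15,0],-1],[[-0.6,-0.15,0],-1]]' 1; python3 go.py 510 -234 222 178
```

```text
t: 13.85
tool_pos: [507.3, -232.7, 220.3]
orientation: [[-0.679, 0.734, -0.002], [0.734, 0.679, 0.001], [0.002, -0.001, -1.0]]
force: [-0.7, 1.1, -0.2]
finger_gap: 1.001
t 13.85 pos [ 507.3 -232.7  220.3] phi 132.80 q [-0.43  0.36  0.14  1.35  0.    0.39] F [-0.7  1.1 -0.2] gap 1.001
dist 3.4 frac [-0.0137, 0.0055, -0.0085] turn -1.0045 tilt z [-1.5e-03  8.0e-04 -1.0e+00]
```

```bash
python3 -m inch '[[[-0.01,0.005,0],-0.17],[[-0.014,0.005,0],-0.34],[[-0.014,0.005,0],-0.51],[[-0.014,0.005,0],-0.68],[[-0.014,0.005,0],-0.85],[[-0.014,0.005,0],-1],[[-0.014,0.005,0],-1]]' 1; python3 go.py 510 -234 117 178;python3 - <<'E'
from h import *
s=cams.capture("scene");zoom(s,"sf11.png",310,430,150,270,5)
t=cams.capture("top");zoom(t,"tf11.png",340,460,220,320,6)
E
```

```text
t: 14.55
tool_pos: [509.8, -233.2, 219.2]
orientation: [[-0.999, 0.039, -0.003], [0.039, 0.999, 0.002], [0.003, 0.002, -1.0]]
force: [-0.0, -0.1, 0.2]
finger_gap: 1.0
t 14.55 pos [ 509.8 -233.2  219.2] phi 177.75 q [-0.43  0.37  0.15  1.36  0.   -0.39] F [-0.  -0.1  0.2] gap 1.000
dist 102.2 frac [-0.0029, -0.0047, 0.5111] turn -0.0055 tilt z [-0.0031  0.0019 -1.    ]
```

View pics/sf11.png

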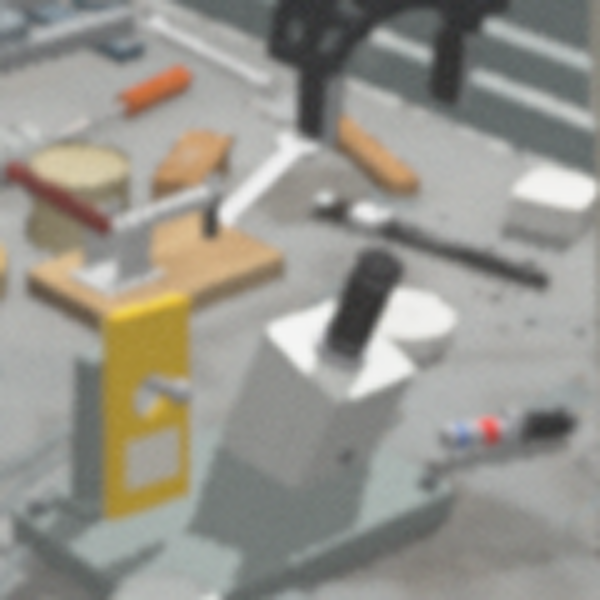

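View pics/tf11.png

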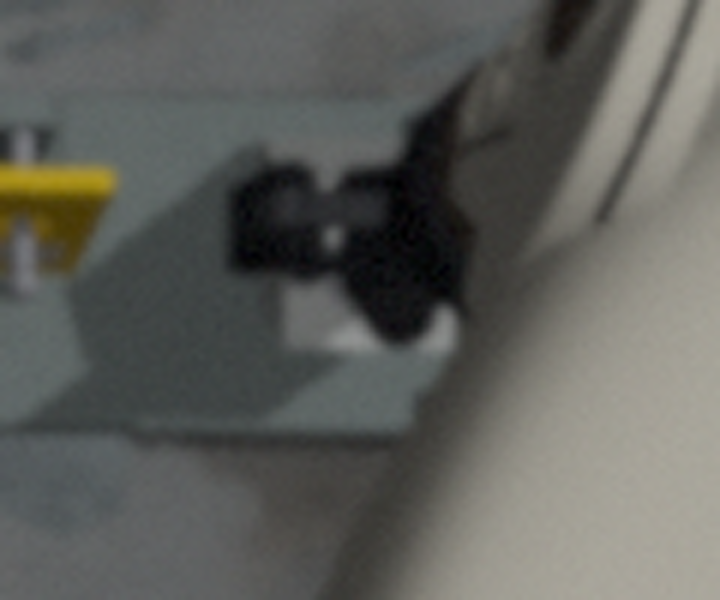

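```bash
python3 -m inch '[[[0,-0.005,0.1],0],[[0,-0.005,0.2],0],[[0,-0.005,0.3],0],[[0,-0.005,0.4],0],[[0,-0.005,0.47],0],[[0,-0.005,0.5],0],[[0,-0.005,0.5],0]]' 0.1; python3 - <<'E'
from h import *
s=cams.capture("scene");zoom(s,"sf12.png",330,410,170,260,7)
W=cloud(s)
E
python3 go.py 510 -234 117 178
```

```text
t: 15.35
tool_pos: [508.9, -233.9, 118.5]
orientation: [[-0.999, 0.042, -0.005], [0.042, 0.999, 0.003], [0.005, 0.002, -1.0]]
force: [-0.3, -0.5, 0.4]
finger_gap: 0.554
t 15.40 pos [ 509.5 -234.2  119.4] phi 177.60 q [-0.43  0.43 -0.02  1.12  0.   -0.39] F [ 0.3  1.  -0.4] gap 0.548
dist 2.5 frac [-0.0025, 0.0011, 0.0122] turn -0.009 tilt z [-0.0032  0.0018 -1.    ]
```

View pics/sf12.png

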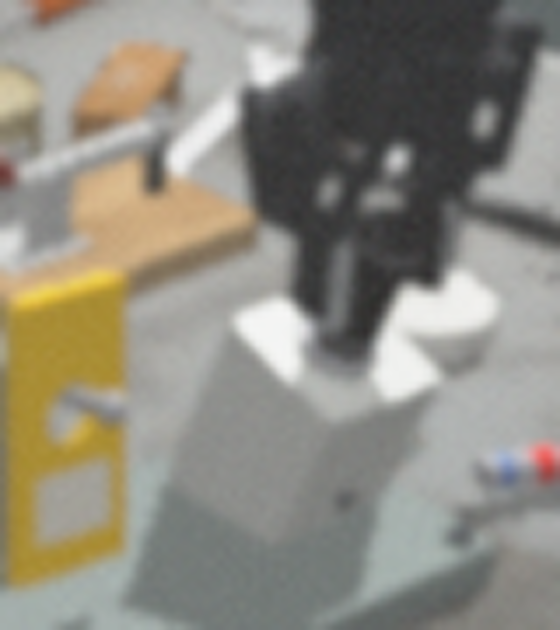

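```bash
python3 -m inch '[[[0,0,0.005],0],[[0,0,0.005],0],[[0,0,0.005],0],[[0,0,0.005],0]]' -0.3 20; python3 go.py 510 -234 117 178
```

```text
t: 15.8
tool_pos: [509.8, -234.3, 119.0]
orientation: [[-0.999, 0.042, -0.002], [0.042, 0.999, 0.001], [0.002, 0.001, -1.0]]
force: [0.3, -0.2, 0.8]
finger_gap: 0.35
t 15.80 pos [ 509.8 -234.3  119. ] phi 177.59 q [-0.43  0.43 -0.02  1.12  0.   -0.39] F [ 0.3 -0.2  0.8] gap 0.350
dist 2.0 frac [-0.0008, 0.0014, 0.01] turn -0.0091 tilt z [-0.0022  0.0015 -1.    ]
```

```bash
python3 -m inch '[[[0,0,0],0],[[0,0,0],0],[[0,0,0],0],[[0,0,0],0]]' -1 20; python3 go.py 510 -234 117 178
```

```text
t: 16.2
tool_pos: [509.7, -233.7, 119.0]
orientation: [[-0.999, 0.042, -0.002], [0.042, 0.999, 0.003], [0.002, 0.003, -1.0]]
force: [-0.4, 4.2, 1.2]
finger_gap: 0.3
t 16.20 pos [ 509.7 -233.7  119. ] phi 177.62 q [-0.43  0.43 -0.02  1.12  0.   -0.39] F [-0.4  4.2  1.2] gap 0.300
dist 2.1 frac [-0.0013, -0.0017, 0.0101] turn -0.0085 tilt z [-0.0023  0.0026 -1.    ]
```

```bash
python3 -m inch '[[[0,0.001,0],0],[[0,0.001,0],0],[[0,0.001,0],0],[[0,0.001,0],0]]' -1 50; python3 go.py 510 -234 117 178
```

```text
t: 16.6
tool_pos: [509.8, -233.6, 119.1]
orientation: [[-0.999, 0.042, -0.002], [0.042, 0.999, 0.002], [0.002, 0.002, -1.0]]
force: [-0.5, 2.1, 1.8]
finger_gap: 0.298
t 16.60 pos [ 509.8 -233.6  119.1] phi 177.61 q [-0.43  0.43 -0.02  1.12  0.   -0.39] F [-0.5  2.1  1.8] gap 0.298
dist 2.2 frac [-0.0012, -0.0021, 0.0106] turn -0.0087 tilt z [-0.0022  0.0024 -1.    ]
```

```bash
python3 -m inch '[[[0.0017,0.001,-0.0047],0],[[0.0043,0.001,-0.0117],0],[[0.0086,0.001,-0.0235],0],[[0.0129,0.001,-0.0352],0],[[0.0172,0.001,-0.047],0],[[0.0172,0.001,-0.047],0]]'; python3 go.py 509.8 -233.6 119.1 178
```

```text
t: 17.2
tool_pos: [506.1, -233.5, 128.9]
orientation: [[-0.999, 0.042, -0.002], [0.042, 0.999, 0.002], [0.002, 0.002, -1.0]]
force: [0.0, 0.5, -0.8]
finger_gap: 0.291
t 17.20 pos [ 506.1 -233.5  128.9] phi 177.59 q [-0.43  0.42 -0.02  1.14  0.   -0.39] F [ 0.   0.5 -0.8] gap 0.291
dist 10.5 frac [-0.0186, 0.0, 0.0491] turn -0.0091 tilt z [-0.0024  0.002  -1.    ]
```

```bash
python3 -m inch '[[[0.0043,0,-0.0117],0],[[0.0086,0,-0.0235],0],[[0.0129,0,-0.0352],0],[[0.0172,0,-0.047],0],[[0.0172,0,-0.047],0]]'; python3 - <<'E'
from h import *
s=cams.capture("scene");zoom(s,"sf13.png",330,410,170,260,7)
E
python3 go.py 509.8 -233.6 119.1 178
```

```text
t: 17.7
tool_pos: [502.6, -233.4, 138.8]
orientation: [[-0.999, 0.042, -0.002], [0.042, 0.999, 0.002], [0.002, 0.002, -1.0]]
force: [0.5, 0.6, -1.2]
finger_gap: 0.293
t 17.75 pos [ 502.6 -233.4  138.7] phi 177.59 q [-0.44  0.4  -0.01  1.16  0.   -0.39] F [ 0.1  1.8 -1.4] gap 0.292
dist 20.9 frac [-0.036, 0.0003, 0.0978] turn -0.0091 tilt z [-0.0022  0.0018 -1.    ]
```

View pics/sf13.png

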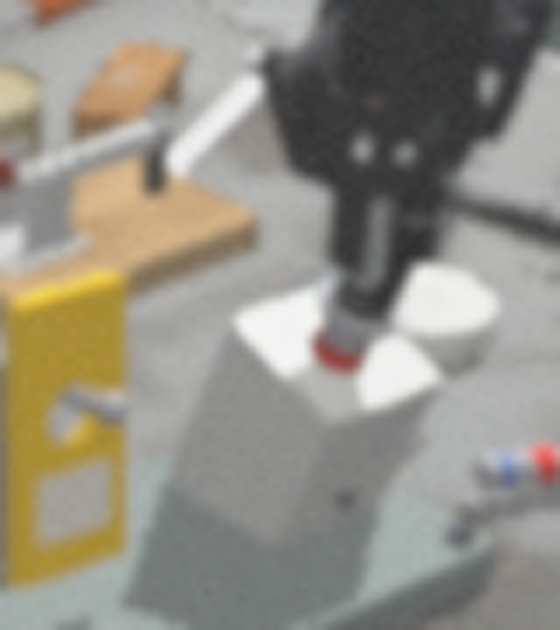

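```bash
python3 -m inch '[[[0.0043,0,-0.0117],0],[[0.0086,0,-0.0235],0],[[0.0129,0,-0.0352],0],[[0.0172,0,-0.047],0],[[0.0215,0,-0.0587],0],[[0.0258,0,-0.0704],0],[[0.0275,0,-0.0751],0],[[0.0275,0,-0.0751],0],[[0.0275,0,-0.0751],0]]'; python3 - <<'E'
from h import *
s=cams.capture("scene");zoom(s,"sf14.png",345,400,195,255,10)
t=cams.capture("top");zoom(t,"tf14.png",300,460,220,320,5)
W=cloud(s);im=s["image"].astype(int)
m=(im[...,0]-im[...,1]>60)&(abs(W[...,0]-515)<40)&(abs(W[...,1]+233)<40)&(W[...,2]>80)
p=W[m];print(len(p),p.mean(0).round(1),p.min(0).round(1),p.max(0).round(1))
E
python3 go.py 509.8 -233.6 119.1 178
```

```text
t: 18.65
tool_pos: [497.2, -233.2, 153.8]
orientation: [[-0.999, 0.042, -0.002], [0.042, 0.999, 0.002], [0.002, 0.002, -1.0]]
force: [0.9, -0.1, -2.2]
finger_gap: 0.294
16 [ 511.6 -224.   109.7] [ 505.6 -228.5  104.2] [ 518.2 -220.5  114.7]
t 18.75 pos [ 497.2 -233.2  153.7] phi 177.59 q [-0.44  0.38 -0.    1.19  0.   -0.4 ] F [-0.2 -0.6 -2. ] gap 0.292
dist 36.8 frac [-0.0634, 0.0006, 0.1727] turn -0.0091 tilt z [-0.0021  0.0016 -1.    ]
```

View pics/sf14.png

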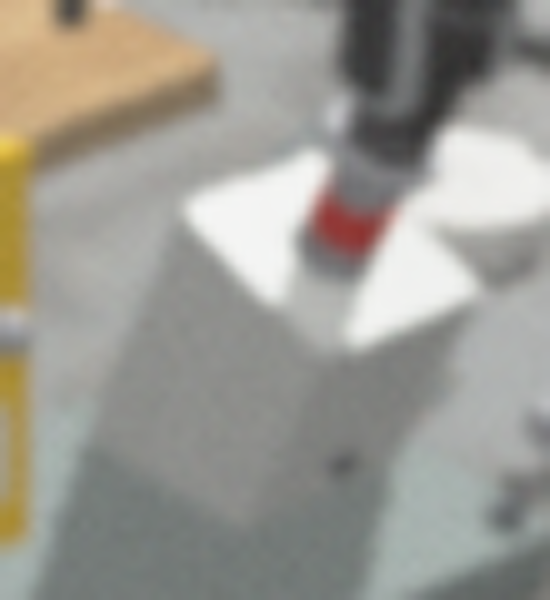

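View pics/tf14.png

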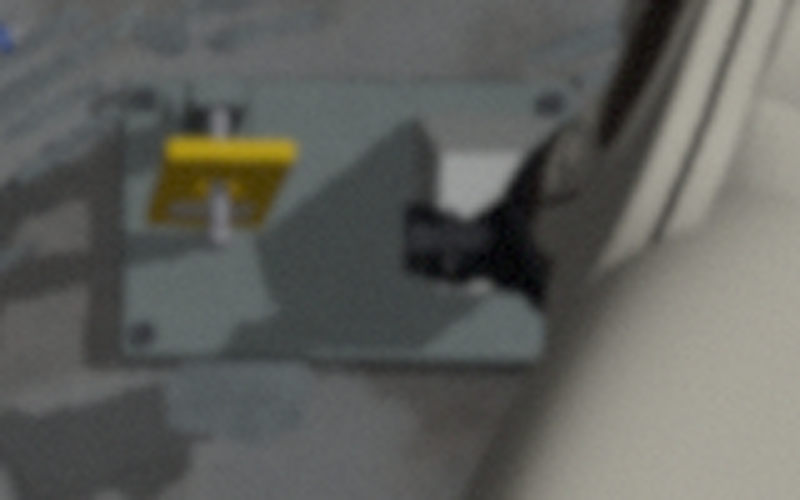

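```bash
python3 - <<'E'
from h import *
s=cams.capture("scene");cv2.imwrite("pics/fin.png",s["image"][:,:,::-1])
a=robot.get_state();print(a["t"],a["tool_pos"],a["joint_velocities"].round(3),a["force"].round(1))
print(robot.job_done())
E
```

```text
18.8 [ 497.20057707 -233.22758138  153.64732058] [-0.002  0.    -0.    -0.     0.002  0.001] [ 0.8 -0.2 -1.5]
the job is handed in; nothing more can be done
None
```

View pics/fin.png

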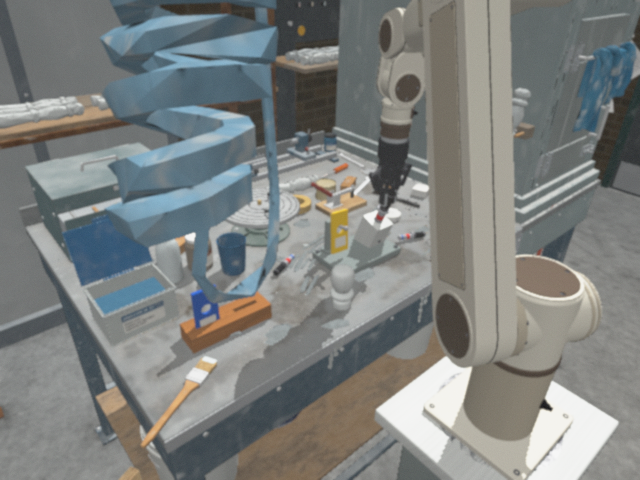

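The job is done and handed in at about 18.8 s, well inside the 53 s limit. The yellow tag hangs by its eye on the peg, and the gripper is holding the plug gauge still about 37 mm out of its bore.

- **Gauge position:** The last close-up, taken just before hand-in, shows the whole red band clear of the bore's mouth with bare steel below it, and no blue showing.
- **Forces:** The largest force I read was about 6 N, when gripping the tag. It stayed near 2 N while drawing the gauge, with no sign of jamming.
- **Other items:** In the last picture the blue tag is still in the rack, and the beaker and spindle stand where they were. The puck is partly hidden behind the gauge block, but what shows looks unmoved.
- **Disagreement:** The two cameras differed by about 4 mm in y. I averaged them, and both the hanging and the grip went in without noticeable side force.

The networks found nothing in one top view because the arm blocked it. I used the other camera for that step.

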